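Tip the washed shoe brushes onto their bristles

ROBOT

A 7-joint arm with a two-finger parallel gripper is mounted at the origin on the work surface. World frame = base frame: x ahead of the robot, y to its left, z up, the work surface at z = 0. Lengths are in m, angles in rad, forces in N, time in s.
With the tool pointing down it reaches from about 0.4 to 0.85 m from the base axis. Payload 10.4 kg.
Tool frame: the origin (TCP) lies between the finger pads; the fingertips stand 17 mm ahead of it and the grasp point (between the pads) lies 2 mm behind it; x points along the fingers, y is the direction in which the jaws open and shut, and the axes are right-handed (so a half turn about x gives the same grasp; the last joint's range is limited). The gripper opens to 87 mm and grips with 3 to 60 N. Pads are 19 mm wide; open, the fingers measure 117 mm over their backs; the gripper's body (75 mm by 190 mm) begins 51 mm behind the grasp point.
Start: joints at [1.196, 0.332, -0.065, 1.46, 0.022, 1.35, -0.088], TCP at [0.215, -0.587, 0.24] pointing down, gripper open.
Joint ranges: [-2.6, 2.6], [-0.5, 2.12], [-1.47, 1.34], [0.16, 2.42], [-1.27, 4.41], [0.06, 2.06], [-2.6, 2.6]. Speed limits (rad/s): [2.22, 2.22, 2.79, 2.79, 3.14, 3.14, 3.14].

INTERFACE

Orientations are given as a unit quaternion [x, y, z, w].
In Python, from bench import r, optics, close_job gives the robot as it stands.
- The arm moves only by the shell command python3 -m inch 'ROWS' [OPENING] [FORCE]. ROWS is JSON, a list of rows, each an object with "translation": the shift along the tool's x, y, z in cm, a list of three; "spin": the turn about the tool's x in degrees. In form: [{"translation": [tx, ty, tz], "spin": spin}, ...]. A call has 1 to 20 rows; each row shifts and turns the pose as measured when the row begins, along the tool's axes as they then stand; what a row does not reach is not made up. A row lasts 1/8 s, in which the tool goes at most 62.5 mm and 10.7 degrees, less where a joint would pass 70% of its speed; a pose out of reach is approached as far as the arm can. A call is refused whole if a number of a shift passes 6.25 or a number of a turn 10.7, either way. A call with a gripper value outside its range is refused whole. OPENING is the closure, from 0 (fully open) to 1 (shut), set as the call begins (- or left out, the last holds). The fingers move at their own pace and stop on an object; FORCE is the grip in N (left out, the last holds). Time passes only in rows, so rows that do not move let the fingers close. It gives the time, the measured TCP pose, the force and the opening at its end, in the units of the state.
- r.read_state(): the state, without advancing time (a new reading comes with each control period).
- optics.camera(name): name is "side" or "top" or "wrist"; returns the picture (400x640x3 uint8, red, green, blue); there is no depth.
- optics.camera_model(name): a dict with "camera_matrix" (3x3 intrinsics, pixels), "world_from_camera" (4x4, takes a point from camera to world coordinates); the wrist camera has in their place "tool_from_camera" (4x4, takes a point from camera to tool coordinates, whose origin is the TCP and whose axes are the tool frame's). Camera axes: x right, y down, z forward; pixel columns grow to the right and rows downward; lengths in m; the calibration is good to about 2 mm. A picture is of the moment at which its call begins: read the wrist's pose just before it. camera_model takes no time and is no camera call.
- close_job(): hands the job in, once; it reports no verdict.
The state is a dict: "time": time; "joint_positions": joint angles; "joint_vel": joint speeds; "joint_torque": joint torques, N m; "ee_pos": TCP position; "eef_rot": TCP orientation; "ft_force": force on the tool from outside, world axes, zero at the start; "torque": the same for the moment, N m; "width": finger opening in m.
Only numpy, scipy, OpenCV 4.12 (cv2) and the standard library are available. Lean on these libraries where they do the work, as an engineer would, in place of code of your own. Each camera call takes 0.05 s, during which the arm holds its last target.

TASK

Two washed shoe brushes stand on end on the pale grey drip mat and should dry bristles down. Push each one over with the fingertips, at the spot where it stands, so that both end up lying flat on the mat on their bristles. Do not pick up or carry a brush or drag it along, and leave the jar between or beside them and everything around the mat where it is.

Things in the scene. Friction and masses are not known exactly. Their poses are not given: they have to be found in the camera images.
- mat: Fixed pale grey silicone drip mat with fine ribs, 340 mm (its x) by 420 mm (its y), 8 mm thick, flat on the work surface, no rim. Origin: centre of its underside. The two brushes and the jar stand in a row along its x axis, about 90 mm apart, in any order.
- big_brush: The larger brush. Wooden shoe brush, about 200 g, standing on one end. Origin: centre of its foot end. Axes turn with it: +z along its 140 mm length to the other end, +x the way the bristles point, y across its 54 mm width. 52 mm deep: wooden back at x = -26 mm, tips of the dark stiff (rigid) bristles at x = +26 mm. Its bristles face roughly along the mat's +y.
- big_brush_mid (a point): Point on the larger brush's long axis, halfway up (70 mm from the foot, 26 mm in from the bristle tips). Pushed on its wooden back within 30 mm of the top, the brush tips about the bristle-side edge of its foot with little sliding, and falls on by itself once leaned about 25 degrees. Lying bristles down, its +x points down.
- small_brush: The smaller brush. Wooden shoe brush, about 110 g, standing on one end. Origin: centre of its foot end. Axes turn with it: +z along its 110 mm length to the other end, +x the way the bristles point, y across its 46 mm width. 42 mm deep: wooden back at x = -21 mm, tips of the dark stiff (rigid) bristles at x = +21 mm. Its bristles face roughly along the mat's -y.
- small_brush_mid (a point): Point on the smaller brush's long axis, halfway up (55 mm from the foot, 21 mm in from the bristle tips). Pushed on its wooden back within 30 mm of the top, the brush tips about the bristle-side edge of its foot with little sliding, and falls on by itself once leaned about 25 degrees. Lying bristles down, its +x points down.
- jar: Loose brown glass jar with steel cap, 52 mm across, 75 mm high, standing in the row with the brushes. Origin: centre of its underside. Not to be moved.
- tin_low: Loose bare metal polish tin, 80 mm across, 27 mm high, beside the mat with an equal tin stacked on it. Origin: centre of its underside. Not to be moved.
- tin_top: The upper tin of the stacked pair, same size. Origin: centre of its underside. Not to be moved.
- ashtray: Loose empty glass ashtray, a bowl 104 mm across and 36 mm high beside the mat. Origin: centre of its underside. Not to be moved.
- scraper: Loose blue silicone shoe scraper lying flat beside the mat, 133 mm long (x), 55 mm wide, 14 mm high. Origin: on its underside near the middle. Not to be moved.
- shoehorn: Loose steel shoehorn lying flat beside the mat, 203 mm long (x), 36 mm wide, 7 mm high. Origin: on its underside near the middle. Not to be moved.
Things that resemble listed ones, but are neither listed nor needed, are in the scene too. Leave any blue or green look-alike of the small_brush alone.

How it is judged:
By the outcome, as a careful person would: the job done as asked, in the order asked, and still so for the second after the job is handed in, with the robot touching nothing.
It also fails if it takes over 42 s, if anything falls off the work surface, if the arm or the gripper's body presses on something with over 40 N, if the wrist force passes 120 N, or if a joint passes its speed limit or range.

## Working session

There is one attempt and no reset: what is moved stays moved. The work goes in short steps, Python scripts to look and compute and a shell command to move; the robot and the scene stay as the last step left them, time stands still between calls to the robot, and variables do not carry over. Pictures are saved under pics/ and viewed, and the job is handed in when it is done.

```bash
ls; mkdir -p pics; python3 - <<'E'
from bench import r, optics
import cv2
s=r.read_state(); print(s)
for n in("side","top"):
    cv2.imwrite(f"pics/{n}0.png",optics.camera(n)[:,:,::-1]); print(optics.camera_model(n))
print(optics.camera_model("wrist"))
E
```

```text
pics
{'time': 0.0, 'joint_positions': array([ 1.19640513,  0.3328549 , -0.06469327,  1.46099088,  0.02160658,
        1.34988458, -0.0884959 ]), 'joint_vel': array([-0.00040016, -0.00153275, -0.00034445,  0.00032908,  0.00011276,
        0.00052264,  0.00041002]), 'joint_torque': array([-3.21234775e-04, -6.23248386e+01,  2.45667488e-02, -3.89886940e+01,
       -6.12370460e-02,  3.97498417e-02,  1.33511958e-04]), 'ee_pos': array([ 0.21522011, -0.58637018,  0.23874084]), 'eef_rot': array([-0.6960788 , -0.12424041,  0.69631076, -0.12324751]), 'ft_force': array([ 0.48660425, -0.722886  , -0.12281047]), 'torque': array([-0.04274333,  0.01872585,  0.0466158 ]), 'width': 0.08709808793769888}
{'camera_matrix': array([[432.13935893,   0.        , 328.50616212],
       [  0.        , 432.13935893, 199.64402177],
       [  0.        ,   0.        ,   1.        ]]), 'world_from_camera': array([[-9.65915159e-01, -1.76606235e-01,  1.89256821e-01,
         3.19972075e-01],
       [-2.58858831e-01,  6.59305614e-01, -7.05909494e-01,
         7.02795623e-01],
       [-1.10066453e-04, -7.30839480e-01, 
[... 404 characters left out ...]
,  0.02145334, -0.00781753,  0.04196143],
       [ 0.00535872, -0.11236437, -0.99365262,  1.17277552],
       [ 0.        ,  0.        ,  0.        ,  1.        ]])}
{'camera_matrix': array([[277.94020842,   0.        , 316.02179655],
       [  0.        , 277.94020842, 200.27531283],
       [  0.        ,   0.        ,   1.        ]]), 'tool_from_camera': array([[-2.87039979e-04, -2.43519767e-01,  9.69895892e-01,
        -1.45871610e-01],
       [ 9.99999949e-01,  6.67825502e-05,  3.12716899e-04,
         7.34331027e-04],
       [-1.40924867e-04,  9.69895932e-01,  2.43519735e-01,
        -6.58556077e-02],
       [ 0.00000000e+00,  0.00000000e+00,  0.00000000e+00,
         1.00000000e+00]])}
```

View pics/side0.png

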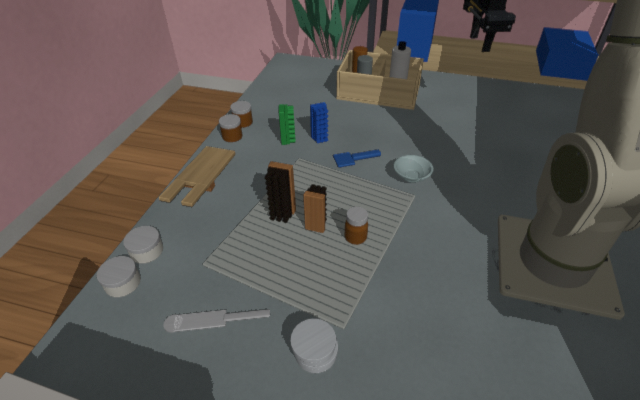

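View pics/top0.png

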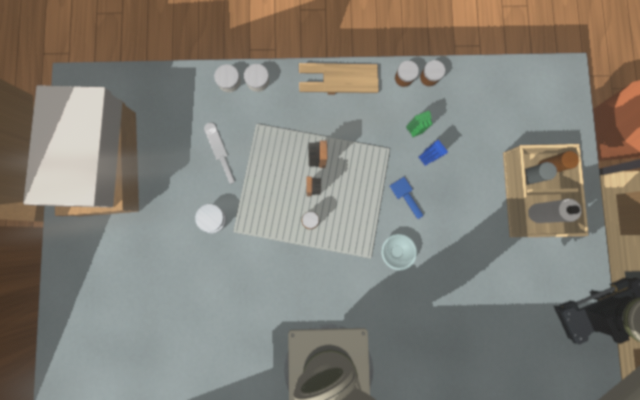

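```bash
cat > h.py <<'E'
import numpy as np
from bench import optics
def ray(cam,uv,z):
    m=optics.camera_model(cam);K=m["camera_matrix"];T=m["world_from_camera"]
    d=T[:3,:3]@np.linalg.inv(K)@np.array([uv[0],uv[1],1.]);o=T[:3,3]
    return (o+d*(z-o[2])/d[2])
def proj(cam,p):
    m=optics.camera_model(cam);K=m["camera_matrix"];T=m["world_from_camera"]
    c=T[:3,:3].T@(np.array(p)-T[:3,3]);u=K@c;return u[:2]/u[2]
E
python3 - <<'E'
import cv2
a=cv2.imread("pics/top0.png")[115:265,225:400]
cv2.imwrite("pics/topc.png",cv2.resize(a,None,fx=4,fy=4,interpolation=cv2.INTER_CUBIC))
a=cv2.imread("pics/side0.png")[150:260,250:390]
cv2.imwrite("pics/sidec.png",cv2.resize(a,None,fx=5,fy=5,interpolation=cv2.INTER_CUBIC))
E
```

```text
(no output)
```

View pics/topc.png

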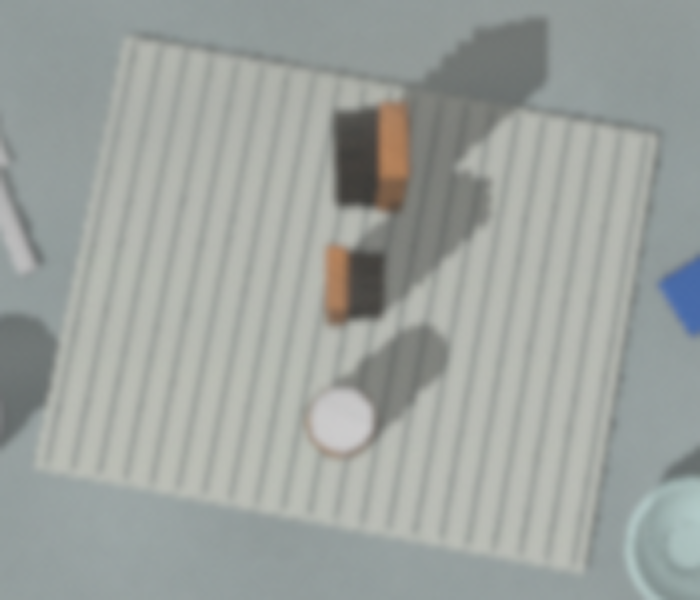

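View pics/sidec.png

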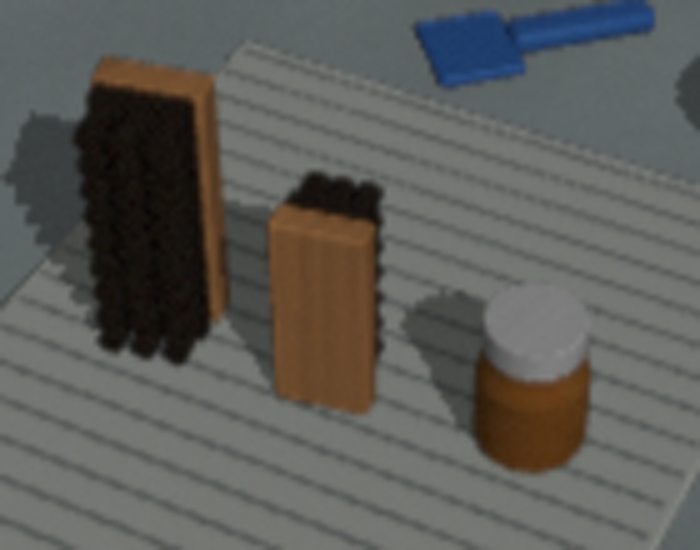

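```bash
python3 - <<'E'
from h import *
t=lambda u,v:(225+(u+.5)/4-.5,115+(v+.5)/4-.5)
s=lambda u,v:(250+(u+.5)/5-.5,150+(v+.5)/5-.5)
def P(n,c,uv,z): print(n,c,ray(c,(t if c=="top" else s)(*uv),z).round(4))
M=[]
for uv in((127,36),(660,130),(585,570),(38,468)):
    p=ray("top",t(*uv),.008);M.append(p);P("mat","top",uv,.008)
M=np.array(M);print(M.mean(0),[np.linalg.norm(M[i]-M[i-1]).round(3) for i in range(4)])
d=M[0]-M[3]+M[1]-M[2];print("mat x yaw",np.degrees(np.arctan2(d[1],d[0])))
for uv in((381,103),(410,102),(405,180),(378,178)): P("big wood","top",uv,.148)
for uv in((106,58),(215,75),(203,98),(92,82)): P("big wood","side",uv,.148)
for uv in((328,246),(347,247),(347,312),(329,312),(384,252),(384,310)): P("small","top",uv,.118)
for uv in((270,225),(375,243),(378,222),(283,205)): P("small","side",uv,.118)
for uv in((278,395),(370,412)): P("small foot","side",uv,.008)
P("jar","top",(342,421),.083);P("jar","side",(538,320),.083)
for uv in ((106,345),(185,360),(222,315)): P("big foot","side",uv,.008)
E
```

```text
mat top [0.7321 0.2018 0.008 ]
mat top [ 0.6495 -0.2067  0.008 ]
mat top [ 0.3174 -0.136   0.008 ]
mat top [0.4018 0.2702 0.008 ]
[0.52520852 0.03232438 0.008     ] [np.float64(0.337), np.float64(0.417), np.float64(0.34), np.float64(0.415)]
mat x yaw -11.861395181252718
big wood top [0.6406 0.0112 0.148 ]
big wood top [ 0.6409 -0.0084  0.148 ]
big wood top [ 0.5874 -0.0036  0.148 ]
big wood top [0.5892 0.0145 0.148 ]
big wood side [ 0.6419 -0.0009  0.148 ]
big wood side [ 0.591  -0.0019  0.148 ]
big wood side [0.591  0.0148 0.148 ]
big wood side [0.6418 0.0168 0.148 ]
small top [0.5482 0.0493 0.118 ]
small top [0.5472 0.0362 0.118 ]
small top [0.5022 0.0372 0.118 ]
small top [0.5025 0.0495 0.118 ]
small top [0.5432 0.0108 0.118 ]
small top [0.5031 0.0118 0.118 ]
small side [0.5491 0.0547 0.118 ]
small side [0.5025 0.054  0.118 ]
small side [0.5048 0.0408 0.118 ]
small side [0.5475 0.0409 0.118 ]
small foot side [0.5507 0.0517 0.008 ]
small foot side [0.5065 0.051  0.008 ]
jar top [0.4291 0.0422 0.083 ]
jar side [0.4316 0.0466 0.083 ]
big foot side [0.6394 0.0418 0.008 ]
big foot side [0.5998 0.0415 0.008 ]
big foot side [0.5925 0.0082 0.008 ]
```

```bash
cat >> h.py <<'E'
from scipy.spatial.transform import Rotation as R
from bench import r
def togo(target):
    s=r.read_state();Rm=R.from_quat(s["eef_rot"]).as_matrix()
    print("t",round(s["time"],2),"pos",s["ee_pos"].round(4),"F",s["ft_force"].round(1),"w",round(s["width"],3))
    print("axes cols\n",Rm.round(3)); print("shift cm in tool",(Rm.T@(np.array(target)-s["ee_pos"])*100).round(2))
    print("q",s["joint_positions"].round(2))
E
python3 -c "
from h import *
togo([.615,-.06,.24])"
```

```text
t 0.1 pos [ 0.2152 -0.5864  0.2388] F [ 0.6  0.3 -0.5] w 0.087
axes cols
 [[-0.001  0.345 -0.939]
 [ 0.001 -0.939 -0.345]
 [-1.    -0.001  0.   ]]
shift cm in tool [ -0.08 -35.64 -55.67]
q [ 1.2   0.33 -0.06  1.46  0.02  1.35 -0.09]
```

```bash
python3 -m inch '[{"translation":[0,-3,-4.6],"spin":0},{"translation":[0,-3,-4.6],"spin":0},{"translation":[0,-3,-4.6],"spin":0},{"translation":[0,-3,-4.6],"spin":0},{"translation":[0,-3,-4.6],"spin":0},{"translation":[0,-3,-4.6],"spin":0},{"translation":[0,-3,-4.6],"spin":0},{"translation":[0,-3,-4.6],"spin":0},{"translation":[0,0,0],"spin":-10},{"translation":[0,0,0],"spin":-10},{"translation":[0,0,0],"spin":-10},{"translation":[0,0,0],"spin":-10},{"translation":[0,0,0],"spin":-10},{"translation":[0,0,0],"spin":-10},{"translation":[0,0,0],"spin":-10}]' 1 20; python3 -c "
from h import *
togo([.615,-.06,.24])"
```

```text
time: 1.98
ee_pos: [0.4835, -0.2203, 0.2332]
eef_rot: [0.489, 0.514, -0.49, 0.506]
ft_force: [0.3, -1.1, -0.5]
width: 0.0008
t 1.98 pos [ 0.4835 -0.2203  0.2332] F [ 0.3 -1.1 -0.5] w 0.001
axes cols
 [[-0.008  0.999  0.041]
 [ 0.007  0.041 -0.999]
 [-1.    -0.008 -0.007]]
shift cm in tool [ -0.68  13.78 -15.49]
q [ 0.78  0.17 -0.49  1.69  0.08  1.31  0.32]
```

```bash
python3 -m inch '[{"translation":[0,3.45,-3.9],"spin":2.3},{"translation":[-0.3,3.45,-3.9],"spin":0},{"translation":[-0.3,3.45,-3.9],"spin":0},{"translation":[0,3.45,-3.9],"spin":0},{"translation":[0,0,0],"spin":0}]'; python3 - <<'E'
from h import *
import cv2
togo([.615,-.045,.150])
for n in("side","wrist"): cv2.imwrite(f"pics/{n}1.png",optics.camera(n)[:,:,::-1])
E
```

```text
time: 2.6
ee_pos: [0.622, -0.0597, 0.2368]
eef_rot: [0.499, 0.505, -0.501, 0.495]
ft_force: [0.5, -0.7, -0.5]
width: 0.0006
t 2.6 pos [ 0.622  -0.0597  0.2368] F [ 0.5 -0.7 -0.5] w 0.001
axes cols
 [[-0.012  1.     0.   ]
 [ 0.007  0.    -1.   ]
 [-1.    -0.012 -0.007]]
shift cm in tool [ 8.69 -0.59 -1.41]
q [ 0.46  0.4  -0.58  1.43  0.21  1.39 -0.12]
```

View pics/side1.png

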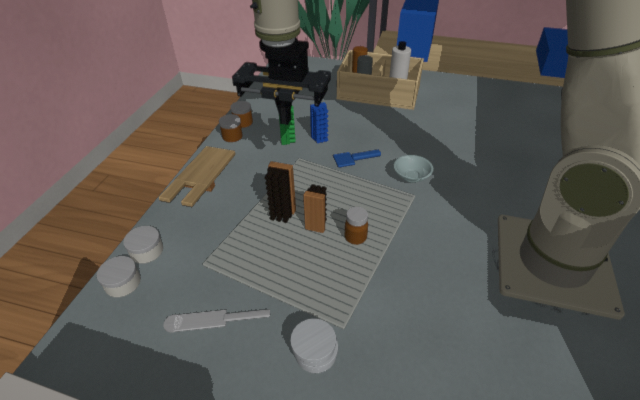

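View pics/wrist1.png

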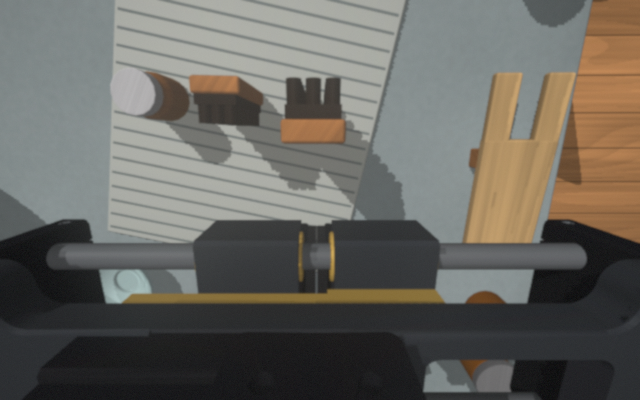

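```bash
python3 -m inch '[{"translation":[3,-0.6,0],"spin":0},{"translation":[3,0,0],"spin":0},{"translation":[2.6,0,0],"spin":0},{"translation":[0,0,-1],"spin":0},{"translation":[0,0,-0.8],"spin":0},{"translation":[0,0,-0.8],"spin":0},{"translation":[0,0,-0.6],"spin":0},{"translation":[0,0,-0.6],"spin":0}]'; python3 - <<'E'
from h import *
import cv2
togo([.615,.045,.150])
cv2.imwrite(f"pics/side2.png",cv2.resize(optics.camera("side")[100:260,200:420,::-1],None,fx=3,fy=3))
E
```

```text
time: 3.7
ee_pos: [0.6128, -0.0324, 0.1534]
eef_rot: [-0.502, -0.498, 0.506, -0.494]
ft_force: [-0.1, -0.6, 0.5]
width: 0.0005
t 3.7 pos [ 0.6128 -0.0324  0.1534] F [-0.1 -0.6  0.5] w 0.001
axes cols
 [[-0.008  1.    -0.016]
 [-0.001 -0.016 -1.   ]
 [-1.    -0.008  0.001]]
shift cm in tool [ 0.33  0.09 -7.75]
q [ 0.42  0.43 -0.57  1.57  0.25  1.22 -0.21]
```

View pics/side2.png

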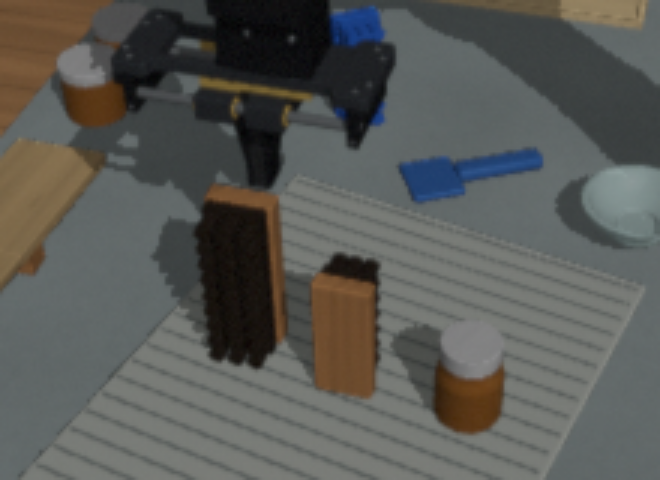

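```bash
python3 -c "
from h import *
print(proj('side',[.6128,-.0324,.136]))"; python3 -m inch '[{"translation":[0.3,0.2,-0.6],"spin":0},{"translation":[0,0,-0.7],"spin":0},{"translation":[0,0,-0.7],"spin":0},{"translation":[0,0,-0.7],"spin":0},{"translation":[0,0,-0.7],"spin":0},{"translation":[0,0,-0.7],"spin":0}]'; python3 - <<'E'
from h import *
import cv2
togo([.615,.045,.150])
cv2.imwrite(f"pics/side3.png",cv2.resize(optics.camera("side")[100:260,200:420,::-1],None,fx=3,fy=3))
E
```

```text
[288.09709373 159.1573414 ]
time: 4.5
ee_pos: [0.6157, 0.0119, 0.1502]
eef_rot: [-0.502, -0.498, 0.506, -0.494]
ft_force: [0.5, -0.0, 0.5]
width: 0.0002
t 4.5 pos [0.6157 0.0119 0.1502] F [ 0.5 -0.   0.5] w 0.0
axes cols
 [[-0.008  1.    -0.016]
 [-0.001 -0.016 -1.   ]
 [-1.    -0.008  0.001]]
shift cm in tool [ 0.02 -0.12 -3.3 ]
q [ 0.36  0.44 -0.59  1.57  0.26  1.22 -0.29]
```

View pics/side3.png

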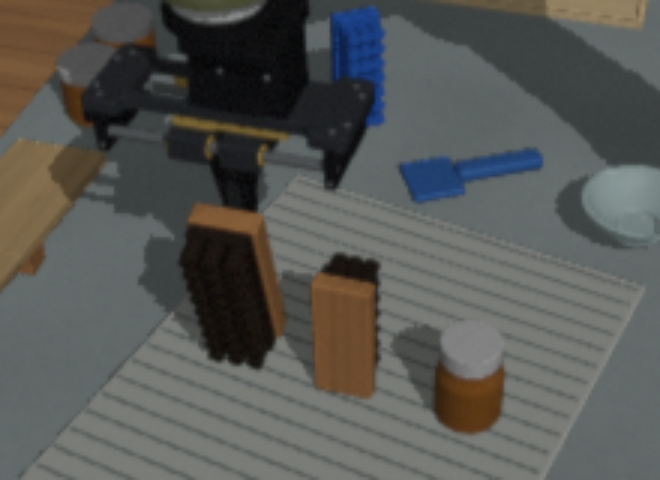

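```bash
python3 -m inch '[{"translation":[0,0,-0.7],"spin":0},{"translation":[0,0,-0.7],"spin":0},{"translation":[0,0,-0.7],"spin":0},{"translation":[0,0,-0.7],"spin":0},{"translation":[0,0,-0.7],"spin":0},{"translation":[0,0,0],"spin":0},{"translation":[0,0,0],"spin":0},{"translation":[0,0,0],"spin":0}]'; python3 - <<'E'
from h import *
import cv2
togo([.615,.045,.150])
cv2.imwrite(f"pics/side4.png",cv2.resize(optics.camera("side")[100:260,200:420,::-1],None,fx=3,fy=3))
E
```

```text
time: 5.55
ee_pos: [0.6161, 0.0509, 0.1501]
eef_rot: [-0.502, -0.498, 0.506, -0.494]
ft_force: [-0.2, 0.2, -0.9]
width: 0.0003
t 5.55 pos [0.6161 0.0509 0.1501] F [-0.2  0.2 -0.9] w 0.0
axes cols
 [[-0.008  1.    -0.014]
 [ 0.    -0.014 -1.   ]
 [-1.    -0.008  0.   ]]
shift cm in tool [ 0.01 -0.1   0.59]
q [ 0.31  0.45 -0.6   1.56  0.26  1.22 -0.35]
```

View pics/side4.png

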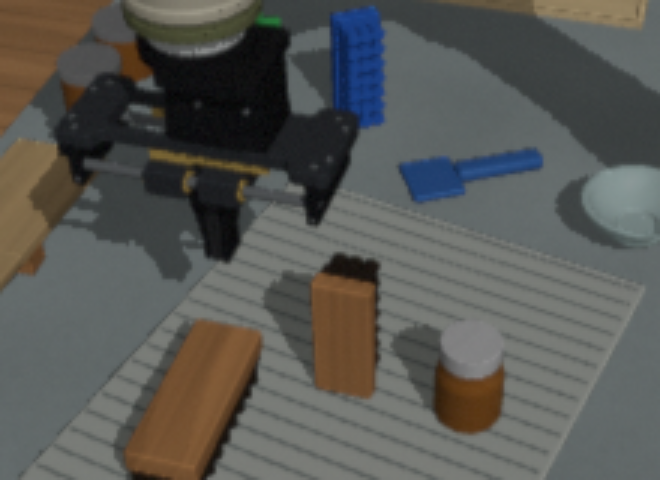

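```bash
python3 -m inch '[{"translation":[-3.5,0,0],"spin":0},{"translation":[-3.5,0,0],"spin":0},{"translation":[0,-3,-1.6],"spin":0},{"translation":[0,-3,-1.6],"spin":0},{"translation":[0,-3,-1.6],"spin":0},{"translation":[0,0,0],"spin":0}]'; python3 - <<'E'
from h import *
togo([.5255,.095,.123])
E
```

```text
time: 6.35
ee_pos: [0.5253, 0.0999, 0.2231]
eef_rot: [-0.502, -0.497, 0.506, -0.494]
ft_force: [0.7, -0.3, 0.1]
width: 0.0006
t 6.35 pos [0.5253 0.0999 0.2231] F [ 0.7 -0.3  0.1] w 0.001
axes cols
 [[-0.008  1.    -0.017]
 [-0.    -0.017 -1.   ]
 [-1.    -0.008  0.   ]]
shift cm in tool [10.01  0.11  0.49]
q [ 0.33  0.21 -0.67  1.69  0.13  1.3  -0.39]
```

```bash
python3 -m inch '[{"translation":[3.4,0,0],"spin":0},{"translation":[3.4,0,0],"spin":0},{"translation":[3.2,0,0],"spin":0},{"translation":[0,0,0],"spin":0},{"translation":[0,0,1],"spin":0},{"translation":[0,0,1],"spin":0},{"translation":[0,0,0.6],"spin":0}]'; python3 - <<'E'
from h import *
import cv2
togo([.5255,.03,.123])
cv2.imwrite(f"pics/side5.png",cv2.resize(optics.camera("side")[100:280,200:420,::-1],None,fx=3,fy=3))
E
```

```text
time: 7.22
ee_pos: [0.5294, 0.0689, 0.1248]
eef_rot: [-0.505, -0.494, 0.506, -0.495]
ft_force: [-0.4, 0.1, -0.1]
width: 0.0007
t 7.22 pos [0.5294 0.0689 0.1248] F [-0.4  0.1 -0.1] w 0.001
axes cols
 [[ 0.     1.    -0.022]
 [-0.001 -0.022 -1.   ]
 [-1.     0.     0.001]]
shift cm in tool [ 0.19 -0.31  3.89]
q [ 0.35  0.3  -0.64  1.81  0.2   1.1  -0.39]
```

View pics/side5.png

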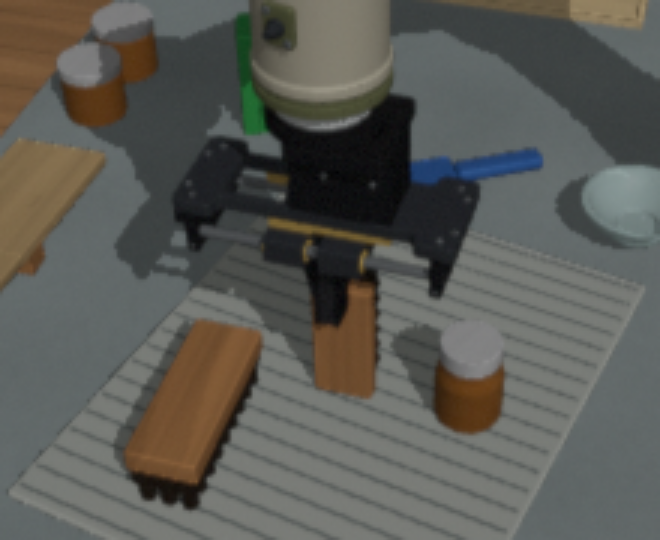

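```bash
python3 -m inch '[{"translation":[0.1,-0.4,0.2],"spin":0},{"translation":[0,0,0.7],"spin":0},{"translation":[0,0,0.7],"spin":0},{"translation":[0,0,0.7],"spin":0},{"translation":[0,0,0.7],"spin":0},{"translation":[0,0,0.7],"spin":0}]'; python3 - <<'E'
from h import *
import cv2
togo([.5255,.012,.123])
cv2.imwrite(f"pics/side6.png",cv2.resize(optics.camera("side")[100:280,200:420,::-1],None,fx=3,fy=3))
E
```

```text
time: 8.02
ee_pos: [0.5245, 0.0291, 0.1245]
eef_rot: [0.505, 0.494, -0.505, 0.495]
ft_force: [0.2, 0.3, 0.1]
width: 0.0006
t 8.03 pos [0.5245 0.0291 0.1245] F [0.2 0.3 0.1] w 0.001
axes cols
 [[ 0.001  1.    -0.022]
 [-0.001 -0.022 -1.   ]
 [-1.     0.001  0.001]]
shift cm in tool [0.15 0.14 1.71]
q [ 0.41  0.27 -0.63  1.84  0.18  1.09 -0.3 ]
```

View pics/side6.png

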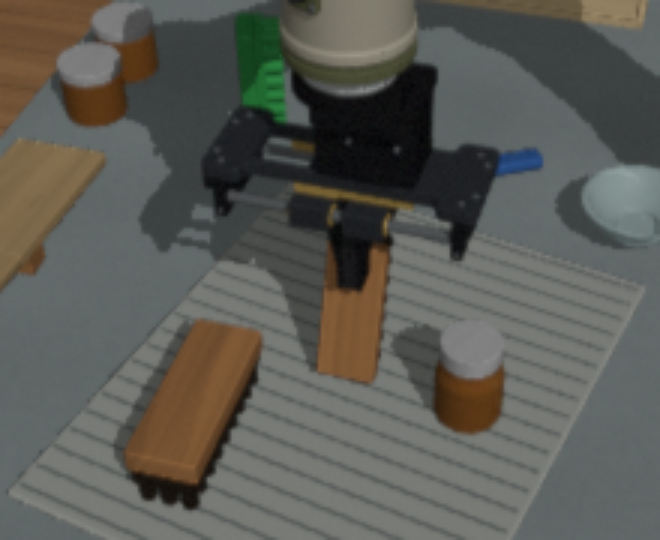

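Leaning about 20°, with the foot in place. I'll continue the push.

```bash
python3 -m inch '[{"translation":[0,0,0.7],"spin":0},{"translation":[0,0,0.7],"spin":0},{"translation":[0,0,0.7],"spin":0},{"translation":[0,0,0],"spin":0},{"translation":[0,0,0],"spin":0},{"translation":[0,0,0],"spin":0}]'; python3 - <<'E'
from h import *
import cv2
togo([.5255,.012,.123])
cv2.imwrite(f"pics/side7.png",cv2.resize(optics.camera("side")[100:280,200:420,::-1],None,fx=3,fy=3))
E
```

```text
time: 8.82
ee_pos: [0.524, 0.0056, 0.1244]
eef_rot: [-0.506, -0.493, 0.506, -0.495]
ft_force: [-0.2, -0.0, 0.7]
width: 0.0005
t 8.82 pos [0.524  0.0056 0.1244] F [-0.2 -0.   0.7] w 0.001
axes cols
 [[ 0.001  1.    -0.023]
 [-0.002 -0.023 -1.   ]
 [-1.     0.001  0.002]]
shift cm in tool [ 0.14  0.14 -0.65]
q [ 0.44  0.27 -0.61  1.84  0.17  1.09 -0.26]
```

View pics/side7.png

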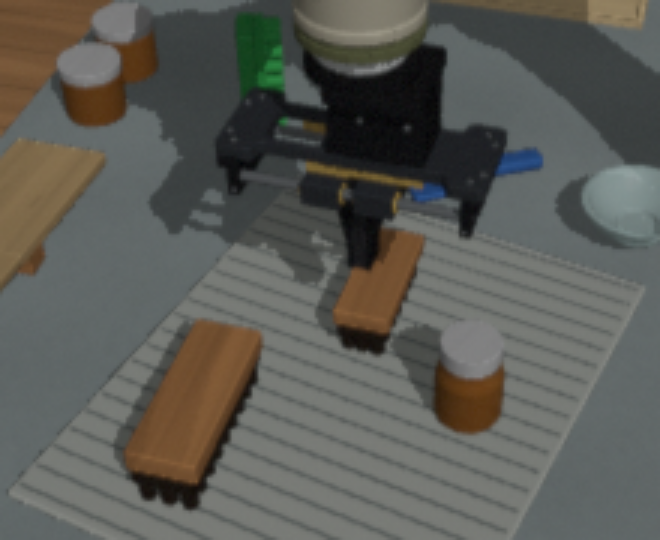

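Both brushes are down. I'll raise the arm clear, settle, and check from the cameras.

```bash
python3 -m inch '[{"translation":[-4,0,0],"spin":0},{"translation":[-4,0,0],"spin":0},{"translation":[-3,0,0],"spin":0},{"translation":[-2,-5,4],"spin":0},{"translation":[0,-5,4],"spin":0},{"translation":[0,0,5],"spin":0},{"translation":[0,0,5],"spin":0},{"translation":[0,0,5],"spin":0},{"translation":[0,0,5],"spin":0},{"translation":[0,0,0],"spin":0},{"translation":[0,0,0],"spin":0},{"translation":[0,0,0],"spin":0},{"translation":[0,0,0],"spin":0}]'; python3 - <<'E'
from h import *
import cv2
togo([.5255,.012,.123])
a=optics.camera("side")[:,:,::-1];b=optics.camera("top")[:,:,::-1]
cv2.imwrite("pics/side8.png",a)
cv2.imwrite("pics/top8.png",b)
E
```

```text
time: 10.5
ee_pos: [0.4195, -0.272, 0.2582]
eef_rot: [-0.503, -0.495, 0.503, -0.498]
ft_force: [0.1, 0.0, -0.1]
width: 0.0005
t 10.5 pos [ 0.4195 -0.272   0.2582] F [ 0.1  0.  -0.1] w 0.001
axes cols
 [[ 0.003  1.    -0.013]
 [-0.003 -0.013 -1.   ]
 [-1.     0.003  0.003]]
shift cm in tool [ 13.45  10.18 -28.58]
q [ 0.81  0.06 -0.34  1.74  0.02  1.34  0.45]
```

View pics/side8.png

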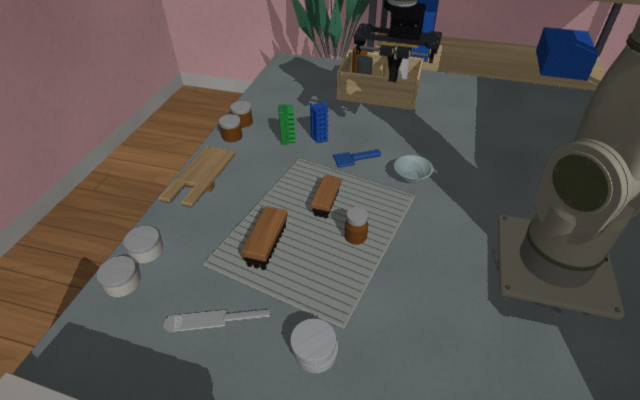

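View pics/top8.png

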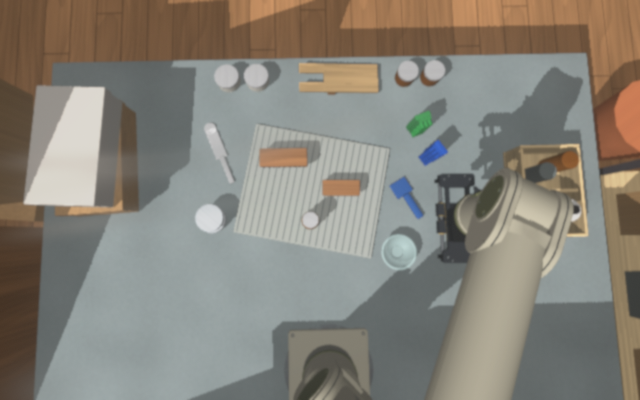

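```bash
python3 - <<'E'
from h import *
import cv2
a=cv2.imread("pics/top8.png")
h=cv2.cvtColor(a,cv2.COLOR_BGR2HSV)
m=cv2.inRange(h,(3,90,60),(20,255,255)); m[:120]=0;m[260:]=0;m[:,:230]=0;m[:,395:]=0
for c in cv2.findContours(m,cv2.RETR_EXTERNAL,cv2.CHAIN_APPROX_NONE)[0]:
    if cv2.contourArea(c)<80: continue
    b=cv2.boxPoints(cv2.minAreaRect(c));z=.06 if cv2.contourArea(c)>600 else .05
    P=np.array([ray("top",q,z) for q in b]);print(cv2.contourArea(c),P[:,:2].round(3).tolist(),P.mean(0).round(3),np.linalg.norm(P[1]-P[0]).round(3),np.linalg.norm(P[2]-P[1]).round(3))
d=cv2.absdiff(cv2.imread("pics/side0.png"),cv2.imread("pics/side8.png")).max(2)
for n,(x,y,w,hh) in dict(tins=(285,315,60,60),horn=(160,300,115,35),jar=(343,205,28,40),ash=(390,152,45,32),scr=(330,145,55,25)).items(): print(n,d[y:y+hh,x:x+w].max())
E
```

```text
496.0 [[0.546, 0.002], [0.544, -0.104], [0.503, -0.102], [0.505, 0.003]] [ 0.524 -0.05   0.05 ] 0.106 0.041
698.5 [[0.64, 0.185], [0.637, 0.05], [0.59, 0.051], [0.593, 0.185]] [0.615 0.118 0.06 ] 0.135 0.048
tins 4
horn 4
jar 8
ash 38
scr 6
```

```bash
python3 -c "
from bench import close_job
print(close_job())"
```

```text
the job is handed in; nothing more can be done
None
```

I pushed both brushes over with the closed fingertips at the spots where they stood. They now lie bristles down on the mat. I handed the job in at about 10.6 s on the robot's clock.

- **Big brush:** it tipped towards +y and its wooden back faces up. In the top view the wood measures about 135 × 48 mm, centred at (0.615, 0.118). The expected size is 140 × 54 mm.
- **Small brush:** it tipped towards -y and its wooden back faces up. It measures about 106 × 41 mm, centred at (0.524, -0.050). The expected size is 110 × 46 mm.
- **Fit of the measurements:** both sizes came out 4–6 mm small, which I put down to the colour mask trimming the edges. The positions match tipping in place without dragging.
- **Surroundings:** comparing the side pictures from before and after, the jar, tins, shoehorn and scraper are unchanged.
- **One check that stood out:** the ashtray area differed more between the pictures, by up to 38 grey levels. It sits in the same place by eye in both views, and the arm only passed well above it. I think it is a change in reflection or shadow in the glass, but I did not check further.

The force readings I took, at the end of each move, were about 1 N or less. The gripper ended clear of everything, at a height of about 0.26 m.

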